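Find the loose wheel and take up its play

TASK

One of the three wheels on the grey metal plate has a worn bearing. Find it by rocking wheels gently side to side by the top of the rim: a sound wheel stays tight, the worn one knocks; rock the worn one fully over to the left until it stops, then fully over to the right. Then swing the red-knobbed lever in front of that wheel all the way round to its other stop so that the play is gone; leave the other two levers as they are, never force any wheel that is tight or has come to its stop, and do not disturb the things standing around.

Things in the scene. Friction and masses are not known exactly. Their poses are not given: they have to be found in the camera images.
- rack: Grey metal plate fixed to the bench, 225 x 400 x 12 mm, with three alike blue wheel stands along its y axis (left +130, middle 0, right -130 mm). Origin: on the bench under the middle wheel's axle; x away from the robot, y left, z up; it reaches from -148 to +78 mm in x. Which stand holds the worn wheel changes with every start and cannot be seen.
- left_rim (a point): Top of the left wheel's rim, in its middle plane, 147 mm above the bench, with the wheel upright; a point of the plate that does not rock; axes as the plate's. Each wheel: 110 mm diameter, 26 mm thick, black tyre with 4 mm chamfers, orange disc, flat sides to the plate's +y and -y, axle along y 92 mm above the bench; it spins freely.
- middle_rim (a point): The same for the middle wheel. Rocking tilts wheel and axle about a line along the plate's x axis through the axle's middle, so the top of the rim goes left or right.
- right_rim (a point): The same for the right wheel. Blue fork cheeks stand beside each wheel, outer faces 33.5 mm from its middle plane, up to 110 mm above the bench; axle ends reach 43 mm out at 92 mm height. Above 110 mm both sides of the rim are clear.
- left_pivot (a point): Upright pivot of the left wheel's take-up lever, 78 mm in front (-x) of the axle, 110 mm above the bench; axes as the plate's. The lever is a dark 10 mm bar at 106 mm height; 50 mm from the pivot it carries an upright red knob, 15 mm diameter, from 106 to 146 mm above the bench. It stays where it is left.
- middle_pivot (a point): The same for the middle wheel. At lever angle 0 the knob is at (-34.7, +36.0) mm from the pivot in the plate's x, y (half left, toward the robot); it turns anticlockwise seen from above, through (-50, 0) at 0.80 rad, to its stop at 1.55 rad, knob at (-35.7, -35.0) mm.
- right_pivot (a point): The same for the right wheel. A lever takes about 1.5 N at the knob, more while its cam pushes a leaning worn wheel upright; the cam then takes up all the play.
- worn_rock (a joint): Rocking angle of the worn wheel, at whichever place it stands, rad: 0 upright, positive with the top of the rim leaning to the left (+y of the plate), negative to the right. With its lever at 0 it moves almost freely (0.3 N at the rim) to about 0.09 either way, about 5 mm at the rim, then knocks on a firm stop (over 20 N there is forcing it); stays where left.
- sound_a_rock (a joint): Rocking angle of one of the sound wheels, rad, same sense; it has no play and only springs: about 0.022 (1.2 mm at the rim) for 10 N sideways at the top of the rim; more than about 20 N is forcing it.
- sound_b_rock (a joint): The same for the other sound wheel.
- worn_lever (a joint): Angle of the take-up lever of the worn wheel, rad: near 0 at the start (within 0.1), 1.55 at its other stop.
- sound_a_lever (a joint): The same for the lever of one sound wheel.
- sound_b_lever (a joint): The same for the lever of the other sound wheel.
- oil_can: Loose green oil can with a thin spout, 71 x 86 x 187 mm, bystander to the right of the plate. Origin: centre of its underside.
- mug: Loose white mug, 82 x 112 x 94 mm, bystander on the right. Origin: centre of its underside.
- spanner_17: Loose spanner lying flat, 37 x 233 x 8 mm, bystander on the left. Origin: centre of its underside.
- bearing: Loose spare ball bearing lying flat, 47 mm in diameter, 14 mm high, bystander on the left, nearer the robot. Origin: centre of its underside.

How it is judged:
By the outcome, as a careful person would: the job done as asked, in the order asked, and still so for the second after the job is handed in, with the robot touching nothing.
It also fails if it takes over 54 s, if anything falls off the work surface, if the arm or the gripper's body presses on something with over 40 N, if the wrist force passes 120 N, or if a joint passes its speed limit or range.

ROBOT

A 6-joint arm with a two-finger parallel gripper is mounted at the origin on a cart in front of the work surface, level with it; the furniture and walls round the work are solid. World frame = base frame: x ahead of the robot, y to its left, z up, the work surface at z = 0. Lengths are in m, angles in rad, forces in N, time in s.
With the tool pointing down it reaches from about 0.275 to 0.825 m from the base axis. Payload 4.9 kg.
Tool frame: the origin (TCP) lies at the very end of the fingers, on their centre line; the grasp point (between the pads) lies grip_point_offset behind it (grip_point_offset is the distance from the TCP to the grasp point, in m); z points along the fingers, y is the line along which they close (so a half turn about z gives the same grasp; the last joint's range is limited). The gripper opens to 85 mm and grips with 20 to 120 N. Pads are 22 mm wide; open, the fingers measure 114 mm over their backs; the gripper's body (76 mm by 85 mm) begins 54 mm behind the grasp point. The pads swing forward as they close: fully open they stand 13 mm farther back than shut.
Start: joints at [-1.284, 0.326, -0.193, 1.052, 0, 1.437], TCP at [0.225, -0.502, 0.231] pointing down, gripper open.
Joint ranges: [-2.65, 2.65], [-0.97, 1.79], [-1.3, 1.35], [-1.93, 2.1], [-1.47, 1.37], [-3.14, 3.14]. Speed limits (rad/s): [2.57, 2.57, 3.14, 3.14, 3.14, 3.14].

INTERFACE

Orientations are given as a rotation vector (axis times angle).
In Python, from station import * gives the robot as it stands. Calls block until the motion is done:
- move_ptp(position, orientation): joint-space move of the TCP to a pose.
- line_to(position, orientation=None, v=0.15): straight line of the TCP; orientation=None keeps the orientation; v is the mean speed in m/s.
- move_joints(angles): joint-space move.
- gripper_to(opening, grip_force=None): finger opening in m; grip_force is the grip in N (None keeps the last); returns when the fingers have stopped.
- dwell(seconds).
- solve_ik(position, orientation): joint angles nearest the present ones, or None.
- capture(name): name is "side" or "top"; returns a dict with "pixels" (480x640x3 uint8, blue, green, red), "fx", "fy", "cx", "cy" (pixels), "R" (3x3) and "t" (3): a world point X has camera coordinates R X + t. Camera axes: x right, y down, z forward; pixel columns grow to the right and rows downward; lengths in m; the calibration is good to about 2 mm. A picture is of the moment at which its call begins. There is no depth.
A pose or a line that the arm cannot do raises IKError and nothing moves.
- job_done(): hands the job in; it is judged then, once.
Readings, each from a call of its own:
- read_time_s(): time.
- read_joint_positions(): joint angles.
- read_qd(): joint speeds.
- read_joint_efforts(): joint torques, N m.
- read_tcp_pos(): TCP position.
- read_tool_rot(): TCP orientation.
- read_wrist_force(): force on the tool from outside, world axes, zero at the start.
- read_moment(): the same for the moment, N m.
- read_grip_width(): finger opening in m.
- read_finger_force(): force on a finger pad.
Only numpy, scipy, OpenCV 4.12 (cv2) and the standard library are available. Lean on these libraries where they do the work, as an engineer would, in place of code of your own. Each camera call takes 0.05 s, during which the arm holds its last target. There are 200 camera calls.

## Working session

There is one attempt and no reset: what is moved stays moved. The work goes in short steps, each a Python script; the robot and the scene stay as the last script left them, time stands still between calls to the robot, and variables do not carry over. Pictures are saved under pics/ and viewed, at most 10 in all, crops included, and the job is handed in when it is done.

```bash
mkdir -p pics; ls
python3 - <<'E'
from station import *
import cv2,numpy as np
for n in("side","top"):
    c=capture(n); cv2.imwrite(f"pics/{n}0.png",c["pixels"]); np.savez(f"{n}0.npz",**c)
    print(n,c["fx"],c["cx"],c["cy"],np.round(c["R"],3).tolist(),c["t"], -np.array(c["R"]).T@c["t"])
print(read_time_s(),read_tool_rot(),read_wrist_force(),grip_point_offset if 'grip_point_offset' in globals() else None)
E
```

```text
pics
side 533.6905651468718 321.484031539994 240.35515266167175 [[-0.973, -0.231, 0.01], [-0.148, 0.587, -0.796], [0.178, -0.776, -0.605]] [0.48272817 0.21725882 1.35652055] [0.25984477 1.03673928 0.98895311]
top 499.66526440153524 326.99813220720426 240.20938784371478 [[0.001, -1.0, -0.005], [-0.998, -0.001, -0.062], [0.062, 0.005, -0.998]] [-0.05679865  0.53891785  1.4638624 ] [ 0.44772844 -0.0635408   1.49400585]
0.1 [-3.07083846e+00 -6.55768343e-01  1.48068617e-04] [ 0.51775241  1.373464   -0.2359793 ] 0.0187
```

View pics/top0.png

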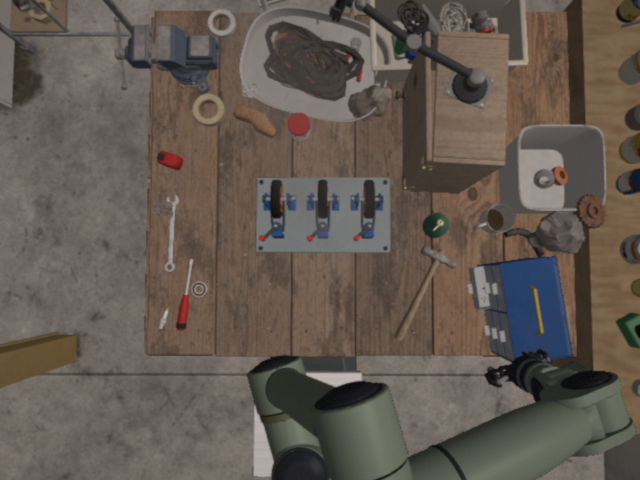

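View pics/side0.png

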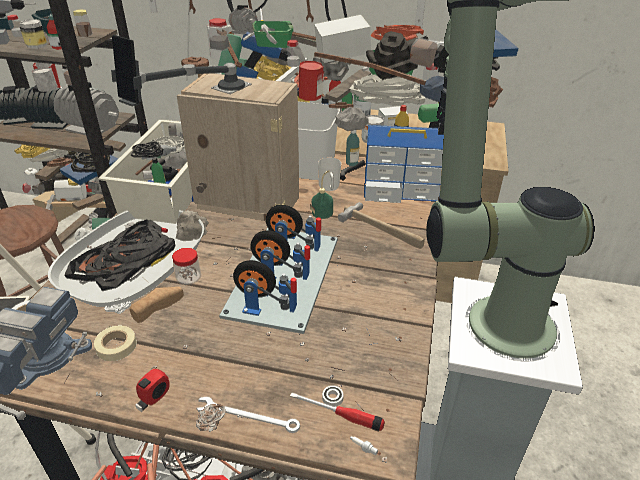

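The top view shows the plate with corners about (257,178), (388,178), (390,251), (257,251), nearly square to the world. The wheels are at columns 278/322/369 and the red knobs at about (263,238), (310,238), (357,238). The side view shows the wheels at (254,280), (270,247), (284,222) and the knobs to their right.

```bash
cat > cam.py <<'E'
import numpy as np,cv2
def ray(c,u,v,z):
    R=np.array(c["R"]);o=-R.T@c["t"]
    d=R.T@np.array([(u-c["cx"])/c["fx"],(v-c["cy"])/c["fy"],1]);return o+d*(z-o[2])/d[2]
def proj(c,X):
    p=np.array(c["R"])@X+c["t"];return np.array([c["fx"]*p[0]/p[2]+c["cx"],c["fy"]*p[1]/p[2]+c["cy"]])
def redblobs(c,box):
    h=cv2.cvtColor(c["pixels"],cv2.COLOR_BGR2HSV);x0,y0,x1,y1=box
    m=(((h[...,0]<6)|(h[...,0]>172))&(h[...,1]>150)&(h[...,2]>70)).astype(np.uint8)
    k=np.zeros_like(m);k[y0:y1,x0:x1]=m[y0:y1,x0:x1]
    n,l,s,ce=cv2.connectedComponentsWithStats(k)
    return [(s[i].tolist(),ce[i].round(1).tolist()) for i in range(1,n) if s[i,4]>=8]
E
python3 - <<'E'
from cam import *
t=dict(np.load("top0.npz"));s=dict(np.load("side0.npz"))
def plate(c,box,seed):
    # plate: bright bluish-grey vs brown wood
    x0,y0,x1,y1=box;p=c["pixels"][y0:y1,x0:x1].astype(int)
    m=((p[...,0]-p[...,2])>-5).astype(np.uint8)
    m=cv2.morphologyEx(m,cv2.MORPH_OPEN,np.ones((3,3),np.uint8))
    cs=max(cv2.findContours(m,0,2)[0],key=cv2.contourArea)
    return cs[:,0,:]+[x0,y0]
q=plate(t,(235,165,400,265),None)
P=np.array([ray(t,u,v,.012)[:2] for u,v in q],np.float32)
r=cv2.minAreaRect(P);print("top rect",r,cv2.boxPoints(r).round(4).tolist())
# far/left edges line fits
print("top knobs",redblobs(t,(250,215,395,250)))
print("side knobs",redblobs(s,(270,205,345,325)))
q=plate(s,(210,200,345,335),None)
a=cv2.approxPolyDP(cv2.convexHull(q.astype(np.int32)),5,True)[:,0];print([(k.tolist(),ray(s,*k,.012)[:2].round(4).tolist()) for k in a])
for n,c,b in(("t",t,(235,165,400,265)),("s",s,(210,195,345,335))):
    im=c["pixels"][b[1]:b[3],b[0]:b[2]]
    if n=="t":A=cv2.resize(im,None,fx=4,fy=4,interpolation=2)
    else:B=cv2.resize(im,None,fx=4,fy=4,interpolation=2)
cv2.imwrite("pics/zt.png",A);cv2.imwrite("pics/zs.png",B)
E
```

```text
top rect ((0.6162725687026978, -0.04284697771072388), (0.3956660032272339, 0.22191080451011658), 89.6457290649414) [[0.5041000247001648, -0.23999999463558197], [0.7260000109672546, -0.24140000343322754], [0.7283999919891357, 0.1543000042438507], [0.5065000057220459, 0.15569999814033508]]
top knobs [([260, 236, 5, 5, 20], [262.0, 237.7]), ([307, 236, 5, 5, 19], [309.2, 237.8]), ([354, 236, 5, 4, 16], [356.2, 237.4])]
side knobs [([316, 217, 5, 15, 68], [318.0, 224.1]), ([304, 245, 6, 15, 72], [307.0, 252.1]), ([291, 278, 5, 15, 72], [293.0, 285.1])]
[([336, 238], [0.5076, -0.2382]), ([303, 332], [0.5055, 0.1586]), ([220, 317], [0.7231, 0.1597]), ([279, 221], [0.7019, -0.2817]), ([315, 225], [0.5859, -0.2885])]
```

View pics/zt.png

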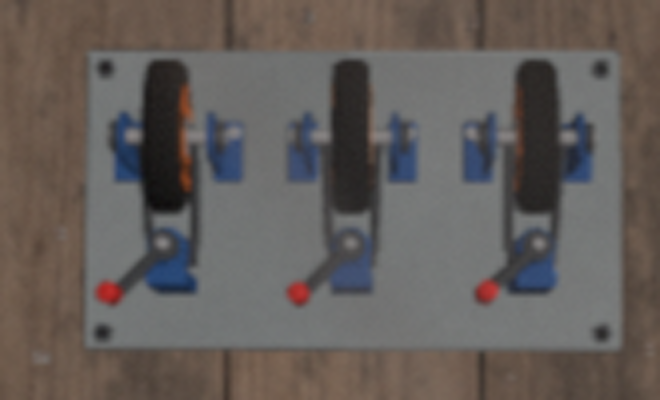

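The zoomed crop shows all levers at about angle 0, with knobs half left toward the robot, and the wheels' black rims standing along x.

Run:
```python
from cam import *
t=dict(np.load("top0.npz"));s=dict(np.load("side0.npz"))
O=np.array([.6513,-.0425]);X=np.array([1,-.006]);Y=np.array([.006,1])
for i,(a,b) in enumerate(zip([(262,237.7),(309.2,237.8),(356.2,237.4)],[(293,285.1),(307,252.1),(318,224.1)])):
    y=.13*(1-i); pv=O+X*-.078+Y*y
    A=ray(t,*a,.146)[:2];B=ray(s,*b,.126)[:2]
    print(i,"top",A.round(4),"side",B.round(4),"expected",(pv+X*-.0347+Y*.036).round(4))
# wheel from the top: black/orange mask above cheeks; axle image columns: tyre middle at rim top
p=t["pixels"].astype(int);
m=(p.max(2)<60)
for x0,x1 in((262,292),(308,338),(355,385)):
    # front part of the tyre rows 181-190 = far edge; middle row ~199
    for v in(186,192,196,203,208,212):
        k=np.flatnonzero(m[v,x0:x1])+x0
        if len(k):print(v,k.min(),k.max(),end=" | ")
    print()
for i in range(3):
    W=O+Y*.13*(1-i);print(proj(t,np.r_[W+Y*.013,.147]).round(1),proj(t,np.r_[W-Y*.013,.147]).round(1))
```

```text
0 top [0.5376 0.1191] side [0.5394 0.12  ] expected [0.5396 0.1242]
1 top [ 0.5375 -0.0086] side [ 0.5389 -0.0116] expected [ 0.5388 -0.0058]
2 top [ 0.5387 -0.1357] side [ 0.5408 -0.1401] expected [ 0.538  -0.1358]
186 271 279 | 192 271 278 | 196 271 279 | 203 270 279 | 208 270 283 | 212 271 283 | 
186 319 326 | 192 318 326 | 196 318 326 | 203 317 326 | 208 318 328 | 212 318 328 | 
186 365 373 | 192 366 373 | 196 366 373 | 203 366 378 | 208 365 374 | 212 365 374 | 
[269.2 195.6] [278.8 195.7]
[317.  195.9] [326.6 196. ]
[364.9 196.3] [374.5 196.3]
```

```bash
cat > rob.py <<'E'
from station import *
import numpy as np
D=[np.pi,0,0]
O=np.array([.6513,-.0425]);X=np.array([1,-.006]);Y=np.array([.006,1])
def W(x,y,z): return list(O+X*x+Y*y)+[z]
def F(): return np.mean([read_wrist_force() for _ in range(3)],axis=0)
def push(x,y,z,sgn,maxd,f0,thr=5,step=.0006):
    """step sideways until the y reaction passes thr; returns plate y"""
    d=0
    while d<maxd:
        d+=step;line_to(W(x,y+sgn*d,z),v=.03)
        f=(F()-f0)@np.r_[Y,0]
        if abs(f)>thr:break
    return y+sgn*d,f
E
python3 - <<'E'
from rob import *
for o in(D,[0,np.pi,0]):
    q=solve_ik(W(0,0,.13),o);print(np.round(q,2) if q is not None else None)
line_to([.225,-.502,.33],v=.3)
move_ptp([.40,-.2,.33],D);print(read_time_s(),read_joint_positions())
gripper_to(.046)
move_ptp(W(0,-.13,.23),D);t=read_time_s();print(t,read_tcp_pos(),read_grip_width())
line_to(W(0,-.13,.2),v=.15);print(read_time_s()-t,[np.round(read_wrist_force(),2).tolist() for _ in range(4)])
t=read_time_s();line_to(W(0,-.1295,.2),v=.03);print(read_time_s()-t,F())
import cv2
c=capture("side");cv2.imwrite("pics/s1.png",cv2.resize(c["pixels"][130:340,190:400],None,fx=2.8,fy=2.8))
E
```

```text
[-0.18  0.59 -0.04  0.94  0.    2.96]
[-0.18  0.59 -0.04  0.94  0.   -0.18]
1.8917 [-6.29908667e-01  8.24874571e-02 -2.49952265e-01  1.23917493e+00
 -3.39397785e-04  2.51213121e+00]
3.4167 [ 0.65005362 -0.17291174  0.23083434] 0.046175818208717245
0.3500000000000001 [[0.16, 0.36, 0.03], [0.16, 0.36, 0.03], [0.16, 0.36, 0.03], [0.16, 0.36, 0.03]]
0.25 [ 0.25300913  0.94221511 -0.22186892]
```

View pics/s1.png

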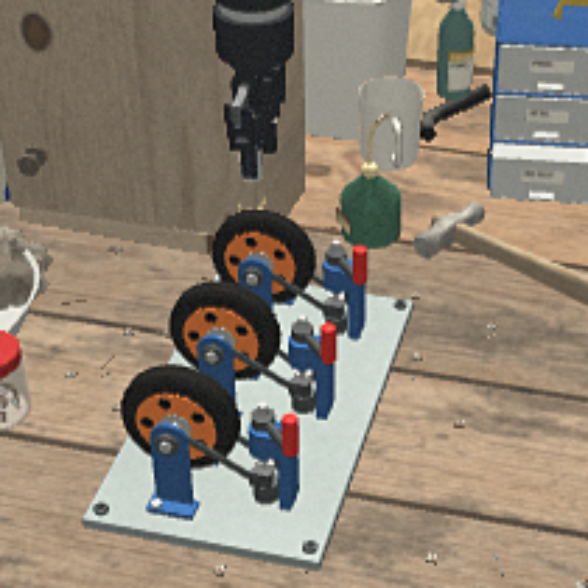

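The gripper hangs over the right wheel (tips at crop pixel about (253,175)), with the wheel below at (262,255). It is clear of the cabinet.

```bash
cat >> rob.py <<'E'
def test(y0):
    z=.130
    line_to(W(0,y0,.19),v=.3) ; line_to(W(0,y0,z),v=.15);dwell(.1);f0=F()
    line_to(W(0,y0+.005,z),v=.05)
    a=push(0,y0+.005,z,1,.016,f0,step=.0008);pa=read_tcp_pos();print("left",a,pa)
    line_to(W(0,a[0]-.015,z),v=.08);print("free",F()-f0)
    b=push(0,a[0]-.015,z,-1,.020,f0,step=.0008);pb=read_tcp_pos();print("right",b,pb)
    tr=abs(pa[1]-pb[1]);line_to(W(0,b[0]+.004,z),v=.08);line_to(W(0,b[0]+.004,.19),v=.2)
    print("travel mm",tr*1e3,"mid",(a[0]+b[0])/2,read_time_s());return tr
E
python3 -c "
from rob import *
test(-.13)"
```

```text
left (-0.1202, np.float64(-6.382294743250599)) [ 0.65062619 -0.1636925   0.13012633]
free [ 0.11479346  0.35786205 -0.43124452]
right (-0.1432, np.float64(5.24577988573179)) [ 0.65044368 -0.18475249  0.13004963]
travel mm 21.059992253781996 mid -0.13169999999999998 10.2583
```

Right wheel: 21 mm of travel against 20 mm of clearance, so it is tight. Next is the middle one.

```bash
python3 -c "
from rob import *
test(-.0015)"
```

```text
left (0.014700000000000003, np.float64(-6.118523875241489)) [ 0.65145739 -0.02960306  0.13011264]
free [-0.31166108  0.80817537  0.13511754]
right (-0.017099999999999997, np.float64(5.679695397104722)) [ 0.65122482 -0.05861408  0.13004995]
travel mm 29.01101424563544 mid -0.001199999999999997 21.5583
```

The middle wheel is the worn one: 29 mm of travel, with firm stops left and then right. Now its lever.

Run:
```python
from rob import *
import cv2
def K(th): a=np.arctan2(36,-34.7)+th; return np.array([-.078+.05*np.cos(a),-.0012+.05*np.sin(a)])
k=K(.03);line_to(W(0,-.012,.215),v=.3);line_to(W(*k,.215),v=.3);gripper_to(.030)
line_to(W(*k,.122),v=.2);dwell(.1);f0=F();print("down",f0,read_tcp_pos(),read_time_s())
th=.03;off=.0065
line_to(W(k[0],k[1]-off,.122),v=.05)
while th<1.80:
    th+=.14 if th<1.35 else .025
    k=K(th);line_to(W(k[0],k[1]-off,.122),v=.1)
    f=F()-f0;print(round(th,3),f.round(1),end="; ")
    if abs(f[1])>(7 if th>1.3 else 14):break
print("\n",read_tcp_pos(),read_time_s())
c=capture("top");cv2.imwrite("pics/t2.png",cv2.resize(c["pixels"][165:265,235:400],None,fx=4,fy=4))
```

```text
down [1.50588725 0.52089334 0.01544339] [ 0.53911942 -0.00830056  0.12347681] 23.3833
0.17 [-1.3 -0.3 -0.6]; 0.31 [-3.3  0.3 -0.4]; 0.45 [-1.9  1.2  0.5]; 0.59 [-1.8 -0.4  0.3]; 0.73 [-2.7 -0.1 -0.7]; 0.87 [-1.4 -1.3 -0.1]; 1.01 [-2.  -0.7 -0.8]; 1.15 [-1.4 -0.9 -0.2]; 1.29 [-1.5 -0.2 -0.3]; 1.43 [-1.6 -1.1  0.1]; 1.455 [-1.4 -1.   0.6]; 1.48 [-1.5 -0.   0.5]; 1.505 [-1.9 -0.1  0.5]; 1.53 [-2.1  1.2  0.6]; 1.555 [-2.4  1.   0.2]; 1.58 [-1.7 -0.5 -0.7]; 1.605 [-2.6  1.5 -0.7]; 1.63 [-4.4  1.6  0.7]; 1.655 [-5.1  4.9  2. ]; 1.68 [-6.4  5.6  1.8]; 1.705 [-7.5  8.5  4. ]; 
 [ 0.54001723 -0.08595385  0.12141439] 28.9167
```

Run:
```python
from rob import *
from cam import *
p=read_tcp_pos();line_to([p[0],p[1]+.006,p[2]],v=.05);line_to([p[0],p[1]+.006,.24],v=.25)
line_to([.38,-.07,.30],v=.3);print(read_time_s(),read_wrist_force())
c=capture("top");s=capture("side")
A=cv2.resize(c["pixels"][165:265,235:400],None,fx=3,fy=3,interpolation=2);B=cv2.resize(s["pixels"][195:335,210:345],None,fx=3,fy=3,interpolation=2)
v=np.zeros((A.shape[0]+B.shape[0],495,3),np.uint8);v[:300]=A;v[300:,:B.shape[1]]=B[:,:495]
cv2.imwrite("pics/e.png",v[:600] if 0 else cv2.resize(v,None,fx=.83,fy=.83))
O2=O+Y*-.0012
for n,cc,b,z in(("t",c,(250,215,395,255),.146),("s",s,(270,205,345,325),.126)):
    for st,ce in redblobs(cc,b):
        q=ray(cc,*ce,z)[:2];r=[(q-O2)@X,(q-O2)@Y]
        i=round((r[1])/.13) if 1 else 0
        for i in(-1,0,1):
            d=np.array(r)-[-.078,.13*i]
            if np.hypot(*d)<.065:print(n,i,(d*1e3).round(1),"th",round(((np.arctan2(d[1],d[0])-2.338)%(2*np.pi)+1)%(2*np.pi)-1,3))
```

```text
30.6417 [-0.37454157  0.12075755 -0.25831314]
t 1 [-36.4  32.4] th 0.076
t 0 [-36.6 -34.5] th 1.56
t -1 [-34.   36.8] th -0.021
s 1 [-34.9  33. ] th 0.046
```

View pics/e.png

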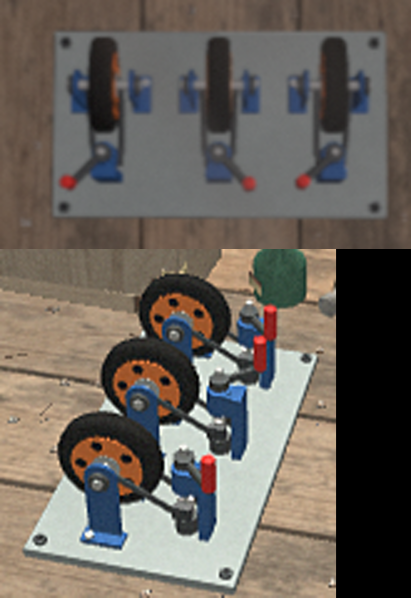

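The middle lever is at its other stop (knob at about (249,184), θ≈1.56). The outer levers are unchanged, the middle wheel is upright, and the robot is clear.

```bash
python3 -c "
from station import *
print(job_done(),read_time_s())"
```

```text
the job is handed in; nothing more can be done
the job is handed in; nothing more can be done
```

The worn wheel is the middle one: I rocked it fully left, then fully right, and swung its lever to the far stop (about 1.56 rad by camera), leaving it upright; the right wheel tested tight, the left was not rocked, and the job was handed in at about 31 s.

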